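# Seat a herb tin in the labelling stand and clamp it

## Task

Of the round tins on the shop counter, take the one that fits the nest of the labelling stand (neither the slim nor the flat one), set it upright in the nest without dropping it, and press it down until you feel it sits fully home. Only then swing the hinged clamp bar over it, all the way closed, and let go.

Things in the scene. Friction and masses are not known exactly. Their poses are not given: they have to be found in the camera images.
- tin_center (a point): Centre (half-way up) of the tin to clamp: a plain tinplate cylinder, 56 mm in diameter, 90 mm tall, under 0.35 kg, upright on the counter, z up. Nearby tins of the same metal differ in shape: slim round (38 wide, 92 tall), flat round (82 wide, 34 tall), square (62 wide, 84 tall), all 100 mm or more away, centre to centre. Fully home in the nest, its centre is 67 mm above the counter.
- stand: Labelling stand, fixed, grey base plate with an aluminium cup (nest). Origin on the counter at the nest's centre, z up. Bore 62 mm, flaring to 78 mm at the rim, 40 mm above the counter. The nest's black floor, 22 mm above the counter when fully down, starts 5 to 10 mm higher: 8 N slides it down to a hard stop, the tin's weight does not; no spring back. Hinge posts, 140 mm tall, at y = -110 mm.
- clamp (a joint): Angle of the clamp bar about its hinge, along the stand's x axis through y = -110, z = 128 mm of its frame. 0 = closed: bar level, rubber foot on a seated tin's lid; 1.57 = bar straight up; 2.15 to 2.35 at the start, leaning away from the nest. The hinge is stiff: the bar stays where it is left; 2 to 4 N at the handle moves it. Bar 20 mm wide, 12 mm thick.
- handle (a point): Middle of the grip of the clamp's handle: a dark rod, 14 mm in diameter, jutting 50 mm sideways (stand's +x) from the bar's free end. It lies 160 mm from the hinge axis, 38 mm to +x of the bar's centre line; at x = 38, y = 50, z = 128 mm of the stand when closed. About 250 mm high at the start. Pinch it from above, fingers closing along the stand's y; it rolls between them as the bar turns.

How it is judged:
By the outcome, as a careful person would: the job done as asked, in the order asked, and still so for the second after the job is handed in, with the robot touching nothing.
It also fails if it takes over 69 s, if anything falls off the work surface, if the arm or the gripper's body presses on something with over 40 N, if the wrist force passes 120 N, or if a joint passes its speed limit or range.

## Robot

A 6-joint arm with a two-finger parallel gripper is mounted at the origin on the work surface. World frame = base frame: x ahead of the robot, y to its left, z up, the work surface at z = 0. Lengths are in mm, angles in rad, forces in N, time in s.
With the tool pointing down it reaches from about 350 to 975 mm from the base axis. Payload 7.1 kg.
Tool frame: the origin (TCP) lies on the centre line of the jaws, within the pads' length; the fingertips stand 8 mm ahead of it and the grasp point (between the pads) lies 11 mm behind it; z points along the fingers, x is the direction in which the jaws open and shut, and the axes are right-handed (so a half turn about z gives the same grasp; the last joint's range is limited). The gripper opens to 88 mm and grips with 3 to 60 N. Pads are 20 mm wide; open, the fingers measure 115 mm over their backs; the gripper's body (75 mm by 178 mm) begins 61 mm behind the grasp point.
Start: joints at [-1.184, 0.423, 1.63, -0, 1.089, -0.019], TCP at [246.737, -574.218, 230.675] pointing down, gripper open.
Joint ranges: [-3, 3], [-0.9, 2.11], [0.09, 2.58], [-1.31, 4.45], [0.11, 2.69], [-2.54, 2.54]. Speed limits (rad/s): [2.39, 2.39, 3.01, 3.14, 3.14, 3.14].

## Interface

Orientations are given as a rotation vector (axis times angle).
In Python, from workcell import ctrl gives the robot as it stands.
- The arm moves only by the shell command python3 -m handwheel 'ROWS'. ROWS is JSON, a list of rows, each a list of 3 entries, a list of its own where there are three numbers: the turn, a rotation vector about the tool's x, y, z in rad, then the shift along the tool's x, y, z in mm, then the opening, from 0 (shut) to 1 (fully open). In form: [[[ax, ay, az], [tx, ty, tz], jaw], ...]. A call has exactly 10 rows; each row shifts and turns the pose as measured when the row begins, along the tool's axes as they then stand; what a row does not reach is not made up. A row lasts 1/12 s, in which the tool goes at most 41.7 mm and 7.16 degrees, less where a joint would pass 70% of its speed; a pose out of reach is approached as far as the arm can. A call with a gripper value outside its range is refused whole. The fingers move at their own pace and stop on an object; the grip force is fixed at half the most. Time passes only in rows, so rows that do not move let the fingers close, or fill a call up. It gives the time, the measured TCP pose, the force and the opening at its end, in the units of the state.
- ctrl.get_obs(): the state, without advancing time (a new reading comes with each control period).
- ctrl.get_image(name): name is "scene" or "top" or "wrist"; returns a dict with "pixels" (400x640x3 uint8, red, green, blue), "camera_matrix" (3x3 intrinsics, pixels), "dist" ([k1, k2, p1, p2, k3] as OpenCV has them; the pictures are not rectified), "rvec" (rotation vector, rad) and "tvec" (3), from world to camera coordinates, as OpenCV has them. Camera axes: x right, y down, z forward; pixel columns grow to the right and rows downward; lengths in mm; the calibration is good to about 2 mm. A picture is of the moment at which its call begins. There is no depth.
- ctrl.close_job(): hands the job in, once; it reports no verdict.
Trained networks look in a picture, given as the dict that the camera call returned (one of the last four; its "shot" number tells which), for a name from the list of things; names that differ only in an ending like _2 or _b are one class to them, and where a whole thing is asked for, a point or a joint stands for the part that bears it (a point fixed in the world has none). Each returns a list of dicts, best first, with "score" (0 to 1); they miss things now and then, are a little off and sometimes report something else, mostly with a low value. They report only what shows in the picture. A call takes as long as a camera call.
- ctrl.look_for(picture, query): "position" ([x, y, z] in mm, in the coordinates of the camera as it stood for that picture, good to about 4 mm: the middle of the surface that is visible of it).
- ctrl.spot_point(picture, query): "position" ([x, y, z] in mm, in the coordinates of the camera as it stood for that picture, good to about 4 mm: a listed point, or the origin of a listed thing).
The state is a dict: "t": time; "qpos": joint angles; "qvel": joint speeds; "joint_torque": joint torques, N m; "ee_pos": TCP position; "orientation": TCP orientation; "ft_force": force on the tool from outside, world axes, zero at the start; "moment": the same for the moment, N m; "width": finger opening in mm.
Only numpy, scipy, OpenCV 4.12 (cv2) and the standard library are available. Lean on these libraries where they do the work, as an engineer would, in place of code of your own. Each camera call takes 0.05 s, during which the arm holds its last target.

## Working session

There is one attempt and no reset: what is moved stays moved. The work goes in short steps, Python scripts to look and compute and a shell command to move; the robot and the scene stay as the last step left them, time stands still between calls to the robot, and variables do not carry over. Pictures are saved under pics/ and viewed, and the job is handed in when it is done.

```bash
mkdir -p pics; ls
cat > h.py <<'E'
import numpy as np, cv2
from workcell import ctrl
def save(im,n): cv2.imwrite(f'pics/{n}.png',im['pixels'][:,:,::-1])
def c2w(im,p):
    R,_=cv2.Rodrigues(np.array(im['rvec'],float)); return R.T@(np.array(p,float).ravel()-np.array(im['tvec'],float).ravel())
def w2p(im,p):
    return cv2.projectPoints(np.array(p,float).reshape(-1,1,3),np.array(im['rvec'],float),np.array(im['tvec'],float),np.array(im['camera_matrix'],float),np.array(im['dist'],float))[0].reshape(-1,2)
def ray(im,uv,z):
    u=cv2.undistortPoints(np.array(uv,float).reshape(-1,1,2),np.array(im['camera_matrix'],float),np.array(im['dist'],float)).reshape(2)
    o=c2w(im,[0,0,0]); d=c2w(im,[u[0],u[1],1])-o
    return o+d*(z-o[2])/d[2]
def R(): return cv2.Rodrigues(np.array(ctrl.get_obs()['orientation'],float))[0]
def totool(dw): return R().T@np.array(dw,float)
E
python3 - <<'E'
from h import *
np.set_printoptions(precision=1,suppress=True)
for n in ['scene','top']:
    im=ctrl.get_image(n); save(im,n+'0')
    for q in ['tin_center','stand','clamp','handle']:
        for f in (ctrl.look_for,ctrl.spot_point):
            try:
                for r in f(im,q)[:3]: print(n,q,f.__name__,round(r['score'],2),c2w(im,r['position']),w2p(im,c2w(im,r['position'])))
            except Exception as e: print(n,q,f.__name__,e)
print(R(),ctrl.get_obs())
E
```

```text
pics
scene tin_center call 0.66 [634.8 314.4  54.2] [[433.7 252.3]]
scene tin_center call 0.87 [612.3 318.3  41.7] [[432.7 250.9]]
scene stand call 0.94 [ 488.4 -257.8   25.5] [[197.1 225.4]]
scene stand call 0.75 [ 485.1 -163.9   -2. ] [[234.7 234. ]]
scene clamp call 0.67 [ 471.2 -331.8  214.6] [[159.4 155. ]]
scene clamp call it knows: handle, stand, tin_center
scene handle call 0.8 [ 469.8 -330.8  216. ] [[159.8 154.3]]
scene handle call 0.7 [ 491.2 -377.8  257.2] [[134.9 141.9]]
top tin_center call 0.58 [607.8 318.9  89.3] [[202.1 174.5]]
top tin_center call 0.78 [612.5 325.9  45.6] [[203.1 176.5]]
top stand call 0.69 [ 469.3 -234.7   12.3] [[434.2 237. ]]
top stand call 0.64 [ 485.7 -167.6    2. ] [[405.9 230.7]]
top clamp call it knows: handle, stand, tin_center
top handle call 0.93 [ 466.2 -341.4  232.8] [[512.2 228.3]]
top handle call 0.58 [ 494.2 -380.2  253.8] [[534.5 213.1]]
[[ 0.4 -0.9 -0. ]
 [-0.9 -0.4 -0. ]
 [ 0.   0.  -1. ]] {'t': 0.8, 'qpos': array([-1.2,  0.4,  1.6, -0. ,  1.1, -0. ]), 'qvel': array([-0.,  0.,  0., -0.,  0., -0.]), 'joint_torque': array([  0. , -54.5, -27.4,   0.1,   0. ,  -0. ]), 'ee_pos': array([ 246.7, -574.2,  230.7]), 'orientation': array([ 2.6, -1.7,  0. ]), 'ft_force': array([-0. ,  0.1,  0.3]), 'moment': array([ 0.1, -0. , -0. ]), 'width': 87.73494997498902}
```

View pics/scene0.png

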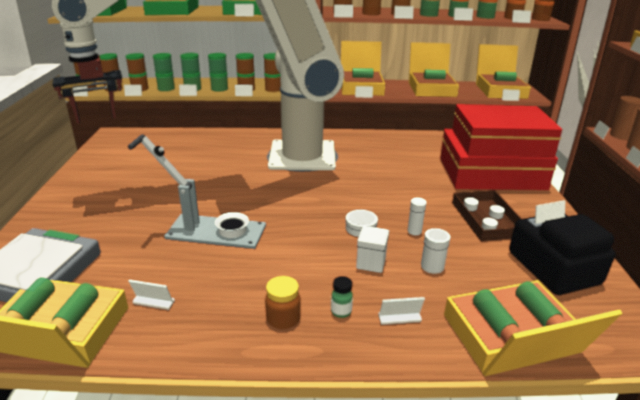

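View pics/top0.png

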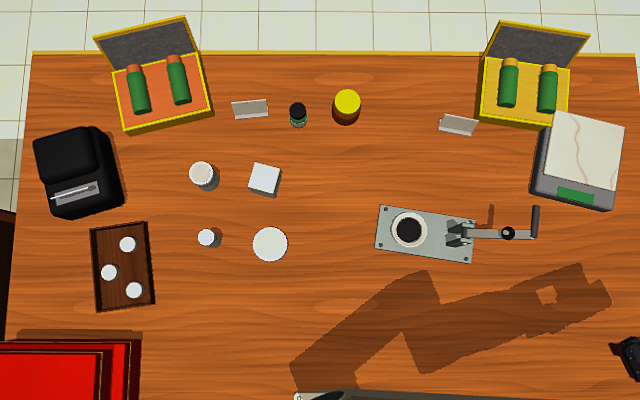

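Run:
```python
from h import *
np.set_printoptions(precision=1,suppress=True)
im=ctrl.get_image('top'); p=im['pixels'][:,:,::-1].copy()
a=cv2.resize(p[190:275,365:550],None,fx=4,fy=4,interpolation=cv2.INTER_CUBIC)
b=cv2.resize(p[140:220,160:260],None,fx=4,fy=3,interpolation=cv2.INTER_CUBIC)
cv2.imwrite('pics/a.png',a)
b=cv2.resize(p[150:205,180:230],None,fx=8,fy=8,interpolation=cv2.INTER_CUBIC);cv2.imwrite('pics/b.png',b)
import pickle; pickle.dump(im,open('top.pkl','wb'))
```

```text
(no output)
```

View pics/a.png

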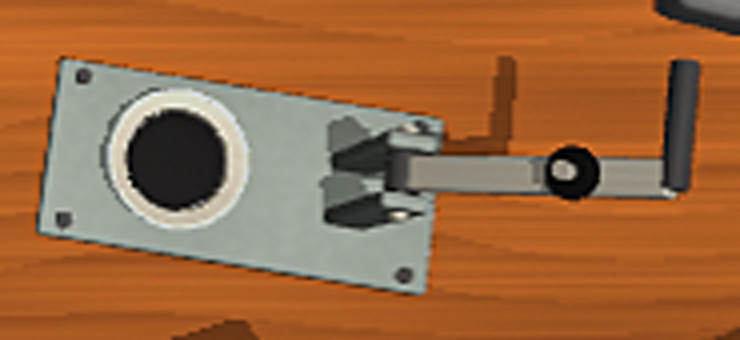

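View pics/b.png

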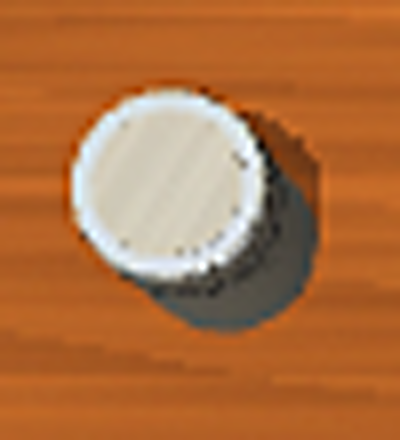

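Run:
```python
from h import *
import pickle
np.set_printoptions(precision=2,suppress=True)
im=pickle.load(open('top.pkl','rb'))
c=lambda x,y,z:ray(im,[365+(x+.5)/4-.5,190+(y+.5)/4-.5],z)
print('nest',c(178,158,40), 'width',c(105,158,40)-c(250,158,40))
print('tin',ray(im,[180+169.5/8-.5,150+184.5/8-.5],90))
for z in (6,12):
  A,B,C,D=[c(*q,z) for q in [(62,58),(442,122),(424,293),(38,235)]]
  for u,v in ((A,B),(D,C),(A,D),(B,C)):
    d=v-u; print(z,np.degrees(np.arctan2(d[1],d[0])),np.linalg.norm(d))
# handle rod: ends at crop (683,62),(678,190)
for z in (240,250,260):print(z,c(683,62,z),c(678,190,z))
print('cam',c2w(im,[0,0,0]))
o=ctrl.get_obs();print(o['ee_pos'],o['t'])
```

```text
nest [ 485.6  -168.48   40.  ] width [ 0.11 87.06  0.  ]
tin [612.32 322.12  90.  ]
6 -99.68124020516139 238.3522876642232
6 -98.66288008649363 238.1395335583767
6 171.12343710361034 110.55531131133579
6 171.02055890540743 106.31997737864125
12 -99.68124020516139 237.20583004389064
12 -98.66288008649362 236.99409927022313
12 171.12343710361034 110.02354809495054
12 171.02055890540746 105.80858581846861
240 [ 512.48 -389.29  240.  ] [ 447.48 -381.99  240.  ]
250 [ 510.92 -384.81  250.  ] [ 446.57 -377.58  250.  ]
260 [ 509.37 -380.34  260.  ] [ 445.65 -373.18  260.  ]
cam [ 354.75   64.01 1253.42]
[ 246.72 -574.23  230.68] 0.85
```

```bash
cat > st.py <<'E'
from h import *
import sys
np.set_printoptions(precision=2,suppress=True)
o=ctrl.get_obs(); M=R()
print('t',o['t'],'pos',o['ee_pos'],'F',o['ft_force'],'w',o['width'],'q',o['qpos'])
print('toolx deg',np.degrees(np.arctan2(M[1,0],M[0,0])),'z',M[:,2])
if len(sys.argv)>3: print('tool shift',M.T@(np.array(list(map(float,sys.argv[1:4])))-o['ee_pos']))
E
python3 -m handwheel '[[[0,0,-0.12],[0,0,-12],1],[[0,0,-0.12],[0,0,-12],1],[[0,0,-0.12],[0,0,-12],1],[[0,0,-0.12],[0,0,-12],1],[[0,0,-0.12],[0,0,-12],1],[[0,0,-0.12],[0,0,-12],1],[[0,0,-0.12],[0,0,-12],1],[[0,0,-0.12],[0,0,-12],1],[[0,0,0],[0,0,-12],1],[[0,0,0],[0,0,0],1]]'; python3 st.py 612 322 200
```

```text
t: 1.68
ee_pos: [246.4, -573.3, 342.5]
orientation: [-3.127, 0.263, 0.002]
ft_force: [0.4, -0.5, 0.2]
width: 87.9
t 1.6833 pos [ 246.39 -573.31  342.45] F [ 0.38 -0.53  0.18] w 87.85585861521753 q [-1.18  0.32  1.52  0.    1.31 -1.02]
toolx deg -9.629222128250818 z [-0.  0. -1.]
tool shift [ 210.95 -943.43  144.9 ]
```

```bash
python3 -m handwheel '[[[0,0,0],[8.8,-39.3,0],1],[[0,0,0],[8.8,-39.3,0],1],[[0,0,0],[8.8,-39.3,0],1],[[0,0,0],[8.8,-39.3,0],1],[[0,0,0],[8.8,-39.3,0],1],[[0,0,0],[8.8,-39.3,0],1],[[0,0,0],[8.8,-39.3,0],1],[[0,0,0],[8.8,-39.3,0],1],[[0,0,0],[8.8,-39.3,0],1],[[0,0,0],[8.8,-39.3,0],1]]'; python3 st.py 612 322 200
```

```text
t: 2.52
ee_pos: [406.6, -196.4, 338.4]
orientation: [-3.121, 0.348, 0.004]
ft_force: [0.9, -0.4, 0.1]
width: 88.0
t 2.5167 pos [ 406.61 -196.44  338.35] F [ 0.93 -0.36  0.09] w 87.961982374848 q [-0.48  0.04  1.87  0.    1.23 -0.26]
toolx deg -12.717237637776153 z [-0.  0. -1.]
tool shift [  86.59 -550.74  138.86]
```

```bash
python3 -m handwheel '[[[0,0,0],[8.8,-39.3,0],1],[[0,0,0],[8.8,-39.3,0],1],[[0,0,0],[8.8,-39.3,0],1],[[0,0,0],[8.8,-39.3,0],1],[[0,0,0],[8.8,-39.3,0],1],[[0,0,0],[8.8,-39.3,0],1],[[0,0,0],[8.8,-39.3,0],1],[[0,0,0],[8.8,-39.3,0],1],[[0,0,0],[8.8,-39.3,0],1],[[0,0,0],[8.8,-39.3,0],1]]'; python3 st.py 612 322 200
```

```text
t: 3.35
ee_pos: [585.2, 180.2, 335.2]
orientation: [-3.114, 0.411, 0.006]
ft_force: [0.1, 0.0, 0.1]
width: 87.8
t 3.35 pos [585.23 180.19 335.17] F [0.15 0.02 0.09] w 87.81332356400746 q [0.28 0.31 1.55 0.   1.29 0.54]
toolx deg -15.018433087928619 z [-0.  0. -1.]
tool shift [ -10.41 -143.92  135.2 ]
```

```bash
python3 -m handwheel '[[[0,0,-0.05],[-2,-28,27],1],[[0,0,-0.05],[-2,-28,27],1],[[0,0,0],[0,-28,27],1],[[0,0,0],[0,-28,27],1],[[0,0,0],[0,-28,27],1],[[0,0,0],[0,0,0],1],[[0,0,0],[0,0,0],1],[[0,0,0],[0,0,0],1],[[0,0,0],[0,0,0],1],[[0,0,0],[0,0,0],1]]'; python3 st.py 612 322 49
python3 - <<'E'
from h import *
np.set_printoptions(precision=1,suppress=True)
for n in ['wrist']:
    im=ctrl.get_image(n); save(im,n+'1')
    print(w2p(im,[[612.3,322.1,90],[640,322.1,90],[612,350,90],[612,322,0]]))
    for f in (ctrl.look_for,ctrl.spot_point):
        for r in f(im,'tin_center')[:3]: print(n,round(r['score'],2),c2w(im,r['position']),w2p(im,c2w(im,r['position'])))
E
```

```text
t: 4.18
ee_pos: [611.0, 332.2, 190.8]
orientation: [-3.128, 0.286, 0.003]
ft_force: [-0.5, 0.7, 0.3]
width: 87.7
t 4.1833 pos [610.97 332.2  190.8 ] F [-0.45  0.65  0.33] w 87.72174391331235 q [0.48 0.57 1.49 0.   1.09 0.66]
toolx deg -10.453048677938341 z [-0.  0. -1.]
tool shift [  3.15   9.83 141.79]
[[325.  217.3]
 [358.  211.5]
 [318.5 184.9]
 [323.7 193.7]]
wrist 0.72 [615.3 331.7  90.1] [[326.6 205.7]]
```

View pics/wrist1.png

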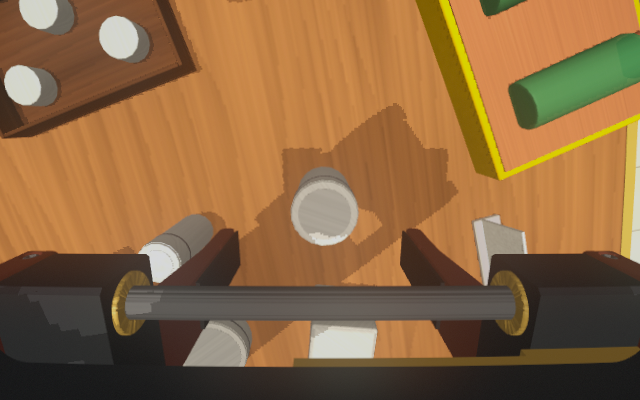

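```bash
python3 -m handwheel '[[[0,0,-0.023],[2,6,10],1],[[0,0,0],[0,0,25],1],[[0,0,0],[0,0,25],1],[[0,0,0],[0,0,25],1],[[0,0,0],[0,0,22],1],[[0,0,0],[0,0,18],1],[[0,0,0],[0,0,8],1],[[0,0,0],[0,0,0],1],[[0,0,0],[0,0,0],1],[[0,0,0],[0,0,0],1]]'; python3 st.py 612.3 326 49
python3 - <<'E'
from h import *
im=ctrl.get_image('wrist'); save(im,'wrist2')
E
```

```text
t: 5.17
ee_pos: [621.0, 324.2, 66.5]
orientation: [-3.119, 0.26, -0.026]
ft_force: [0.0, -0.4, -0.1]
width: 87.9
t 5.1667 pos [621.01 324.24  66.49] F [ 0.01 -0.37 -0.08] w 87.88071256681901 q [0.46 0.72 1.54 0.   0.86 0.63]
toolx deg -9.548766905973174 z [ 0.02  0.01 -1.  ]
tool shift [-9.16 -0.07 17.35]
```

View pics/wrist2.png

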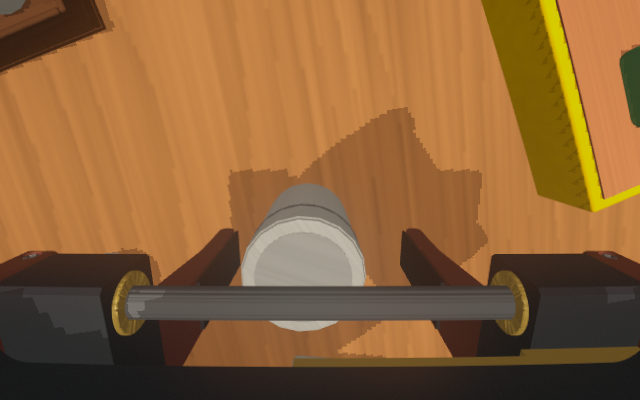

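```bash
cat >> st.py <<'E'
a=np.radians(float(sys.argv[4]) if len(sys.argv)>4 else -9.1)
D=np.array([[np.cos(a),np.sin(a),0],[np.sin(a),-np.cos(a),0],[0,0,-1]])
print('turn',np.round(cv2.Rodrigues(M.T@D)[0].ravel(),4))
E
python3 st.py 612.3 326 49
python3 -m handwheel '[[[0,0,0],[-5,0,0],1],[[0,0,0],[-4,0,0],1],[[0,0,0],[0,0,0],1],[[0,0,0],[0,0,0],1],[[0,0,0],[0,0,4],1],[[0,0,0],[0,0,4],1],[[0,0,0],[0,0,4],1],[[0,0,0],[0,0,0],1],[[0,0,0],[0,0,0],1],[[0,0,0],[0,0,0],1]]'; python3 st.py 612.3 326 49
```

```text
t 5.2167 pos [621.35 324.44  66.93] F [0.25 0.48 0.32] w 87.71017012393023 q [0.46 0.72 1.54 0.   0.86 0.63]
toolx deg -9.544017498272883 z [ 0.02  0.01 -1.  ]
tool shift [-9.48  0.19 17.77]
turn [-0.01 -0.02 -0.01]
t: 6.05
ee_pos: [613.8, 327.7, 58.0]
orientation: [-3.115, 0.259, -0.036]
ft_force: [0.0, -0.2, 0.4]
width: 87.7
t 6.05 pos [613.79 327.66  57.99] F [ 0.01 -0.2   0.38] w 87.6640753455295 q [0.47 0.72 1.56 0.   0.83 0.64]
toolx deg -9.525089309863153 z [ 0.02  0.01 -1.  ]
tool shift [-1.39  2.03  8.93]
turn [-0.02 -0.02 -0.01]
```

```bash
python3 -m handwheel '[[[-0.015,-0.02,-0.008],[-1.4,1,4],1],[[0,0,0],[0,0,4],1],[[0,0,0],[0,0,0],1],[[0,0,0],[0,0,0],1],[[0,0,0],[0,0,0],0],[[0,0,0],[0,0,0],0],[[0,0,0],[0,0,0],0],[[0,0,0],[0,0,0],0],[[0,0,0],[0,0,0],0],[[0,0,0],[0,0,0],0]]'; python3 st.py 612.3 326 49
```

```text
t: 6.88
ee_pos: [612.7, 326.8, 49.8]
orientation: [-3.129, 0.249, -0.005]
ft_force: [1.3, 0.2, -0.8]
width: 55.5
t 6.8833 pos [612.66 326.83  49.78] F [ 1.33  0.24 -0.78] w 55.549743553454604 q [0.47 0.74 1.55 0.   0.85 0.63]
toolx deg -9.100489989330775 z [ 0.  0. -1.]
tool shift [-0.22  0.88  0.78]
turn [-0. -0. -0.]
```

```bash
python3 -m handwheel '[[[0,0,0],[0,0,-5],0],[[0,0,0],[0,0,-10],0],[[0,0,0],[0,0,-15],0],[[0,0,0],[0,0,-18],0],[[0,0,0],[0,0,-18],0],[[0,0,0],[0,0,-18],0],[[0,0,0],[0,0,-18],0],[[0,0,0],[0,0,-15],0],[[0,0,0],[0,0,-10],0],[[0,0,0],[0,0,0],0]]'; python3 st.py 485.6 -168.5 170
```

```text
t: 7.72
ee_pos: [610.4, 325.9, 190.0]
orientation: [-3.13, 0.249, -0.002]
ft_force: [0.6, 0.6, -2.6]
width: 55.7
t 7.7167 pos [610.44 325.87 190.  ] F [ 0.62  0.63 -2.62] w 55.699190337093114 q [0.47 0.56 1.5  0.   1.08 0.63]
toolx deg -9.099033103527404 z [ 0.  0. -1.]
tool shift [-45.12 507.93  18.91]
turn [-0. -0.  0.]
```

```bash
python3 -m handwheel '[[[0,0,0],[-1,12,0],0],[[0,0,0],[-2,22,0],0],[[0,0,0],[-2.5,30,0],0],[[0,0,0],[-2.5,30,0],0],[[0,0,0],[-2.5,30,0],0],[[0,0,0],[-2.5,30,0],0],[[0,0,0],[-2.5,30,0],0],[[0,0,0],[-2.5,30,0],0],[[0,0,0],[-2.5,30,0],0],[[0,0,0],[-2.5,30,0],0]]'; python3 st.py 485.6 -168.5 170
```

```text
t: 8.55
ee_pos: [533.8, 46.9, 183.2]
orientation: [3.132, -0.236, -0.013]
ft_force: [0.8, -0.6, -2.2]
width: 55.8
t 8.55 pos [533.77  46.95 183.2 ] F [ 0.8  -0.6  -2.15] w 55.80582840058196 q [0.07 0.36 1.86 0.   0.93 0.21]
toolx deg -8.62015579640252 z [-0.01  0.   -1.  ]
tool shift [-15.23 220.22  13.54]
turn [0.   0.01 0.01]
```

```bash
python3 -m handwheel '[[[0,0,0],[-2,28,0],0],[[0,0,0],[-2,28,0],0],[[0,0,0],[-2,28,0],0],[[0,0,0],[-2,28,0],0],[[0,0,0],[-2,28,0],0],[[0,0,0],[-2,24,0],0],[[0,0,0],[-2,18,0],0],[[0,0,0],[-1,10,0],0],[[0,0,0],[0,0,0],0],[[0,0,0],[0,0,0],0]]'; python3 st.py 485.6 -168.5 170
python3 - <<'E'
from h import *
im=ctrl.get_image('top'); save(im,'top2')
p=im['pixels'][:,:,::-1]
cv2.imwrite('pics/top2c.png',cv2.resize(p[170:290,340:560],None,fx=3.5,fy=3.5,interpolation=cv2.INTER_CUBIC))
im=ctrl.get_image('wrist'); save(im,'wrist3')
print(w2p(im,[[485.6,-168.5,40],[485.6,-168.5,22]]), w2p(im,[[485.6+39*np.cos(t),-168.5+39*np.sin(t),40] for t in (0,1.57,3.14,4.71)]))
E
```

```text
t: 9.38
ee_pos: [471.3, -157.0, 176.5]
orientation: [3.131, -0.249, -0.041]
ft_force: [-0.0, -0.7, -2.8]
width: 55.7
t 9.3833 pos [ 471.31 -157.03  176.54] F [-0.05 -0.71 -2.82] w 55.73136286506032 q [-0.34  0.32  1.94 -0.01  0.91 -0.18]
toolx deg -9.085436324966734 z [-0.03  0.   -1.  ]
tool shift [16.09  9.05  6.15]
turn [0.   0.03 0.  ]
[[341.56420711 205.75160581]
 [340.8390277  201.05414984]] [[383.12628303 199.64306628]
 [335.52682976 164.71262166]
 [300.61119569 211.6993227 ]
 [347.14931292 244.29374218]]
```

View pics/top2c.png

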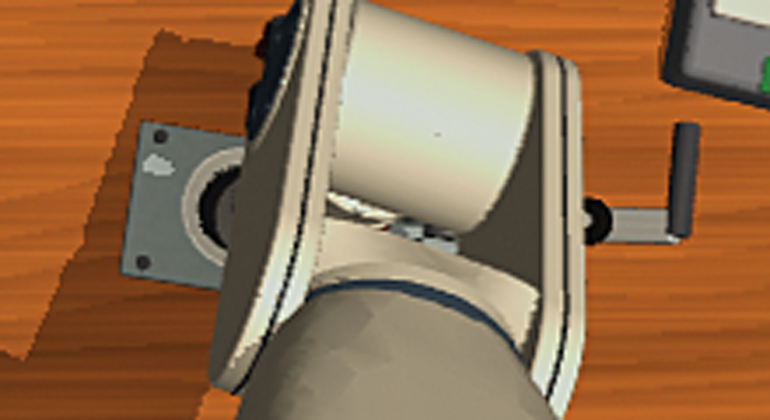

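View pics/wrist3.png

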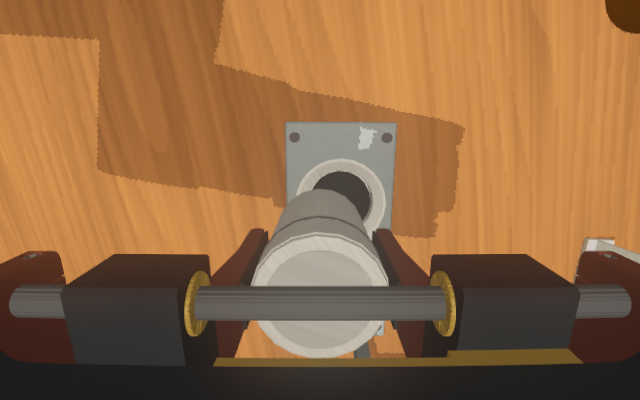

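Run:
```python
from h import *
np.set_printoptions(precision=1,suppress=True)
im=ctrl.get_image('wrist');o=ctrl.get_obs();M=R()
p=im['pixels'][:,:,::-1].copy()
T=np.linspace(0,2*np.pi,73)
for off,col in ((-4,(0,0,255)),(0,(0,255,0)),(4,(255,0,0))):
  for zz in (-40.2,49.8):
    P=np.array([o['ee_pos']+M@np.array([28*np.cos(t),off+28*np.sin(t),zz]) for t in T])
    cv2.polylines(p,[np.round(w2p(im,P)).astype(int).reshape(-1,1,2)],True,col,1)
cv2.imwrite('pics/w4.png',cv2.resize(p[130:390,200:440],None,fx=2.3,fy=2.3))
```

```text
(no output)
```

View pics/w4.png

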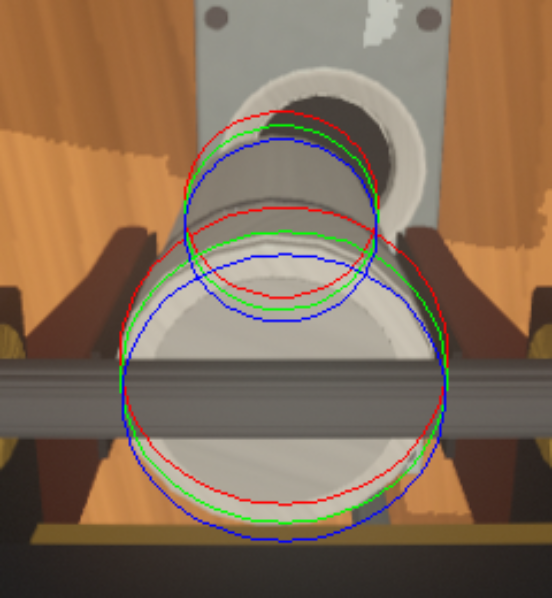

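```bash
python3 -m handwheel '[[[0,0.03,0],[8,3,0],0],[[0,0,0],[8,4,0],0],[[0,0,0],[0,0,0],0],[[0,0,0],[0,0,12],0],[[0,0,0],[0,0,12],0],[[0,0,0],[0,0,12],0],[[0,0,0],[0,0,12],0],[[0,0,0],[0,0,10],0],[[0,0,0],[0,0,5],0],[[0,0,0],[0,0,0],0]]'; python3 st.py 485.9 -166.5 100
```

```text
t: 10.37
ee_pos: [492.3, -160.1, 112.0]
orientation: [3.131, -0.229, 0.007]
ft_force: [0.1, -0.5, -3.7]
width: 55.7
t 10.3667 pos [ 492.3  -160.11  111.99] F [ 0.12 -0.49 -3.74] w 55.673037286327 q [-0.34  0.44  1.95 -0.    0.75 -0.19]
toolx deg -8.366414241348124 z [ 0. -0. -1.]
tool shift [-5.46  7.23 11.98]
turn [ 0.   -0.    0.01]
```

```bash
python3 -m handwheel '[[[0,0,0.006],[-3,4,0],0],[[0,0,0.006],[-2.5,3.2,0],0],[[0,0,0],[0,0,0],0],[[0,0,0],[0,0,0],0],[[0,0,0],[0,0,3],0],[[0,0,0],[0,0,3],0],[[0,0,0],[0,0,3],0],[[0,0,0],[0,0,3],0],[[0,0,0],[0,0,0],0],[[0,0,0],[0,0,0],0]]'; python3 st.py 485.9 -166.5 90
python3 - <<'E'
from h import *
np.set_printoptions(precision=1,suppress=True)
im=ctrl.get_image('wrist');o=ctrl.get_obs();M=R()
p=im['pixels'][:,:,::-1].copy()
T=np.linspace(0,2*np.pi,73)
for r,col in ((39,(0,0,255)),(31,(0,255,0))):
    P=np.array([[485.6+r*np.cos(t),-168.5+r*np.sin(t),40] for t in T])
    cv2.polylines(p,[np.round(w2p(im,P)).astype(int).reshape(-1,1,2)],True,col,1)
cv2.imwrite('pics/w5.png',cv2.resize(p[130:390,200:440],None,fx=2.3,fy=2.3))
im=ctrl.get_image('scene');p=im['pixels'][:,:,::-1].copy()
cv2.imwrite('pics/s5.png',cv2.resize(p[100:260,110:310],None,fx=3.5,fy=3.5,interpolation=cv2.INTER_CUBIC))
E
```

```text
t: 11.2
ee_pos: [486.7, -167.6, 101.0]
orientation: [3.128, -0.25, 0.012]
ft_force: [-0.3, -0.2, -3.6]
width: 55.5
t 11.2 pos [ 486.68 -167.63  100.99] F [-0.32 -0.23 -3.59] w 55.51668838876819 q [-0.35  0.46  1.96 -0.    0.71 -0.19]
toolx deg -9.135150647905352 z [ 0.01 -0.   -1.  ]
tool shift [-1.04 -1.02 10.98]
turn [ 0.   -0.01 -0.  ]
```

View pics/w5.png

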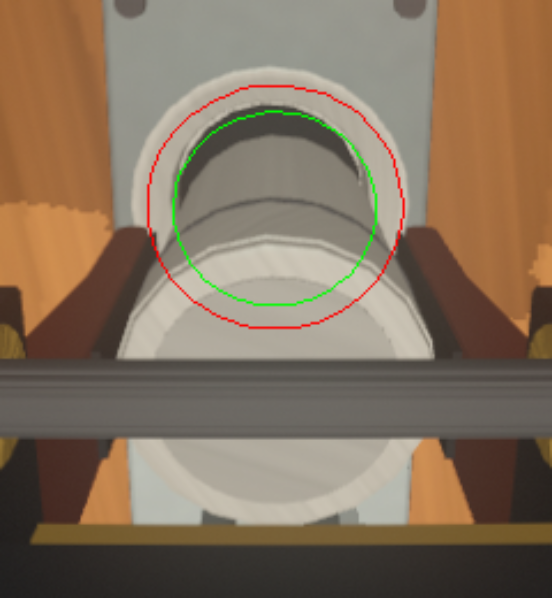

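View pics/s5.png

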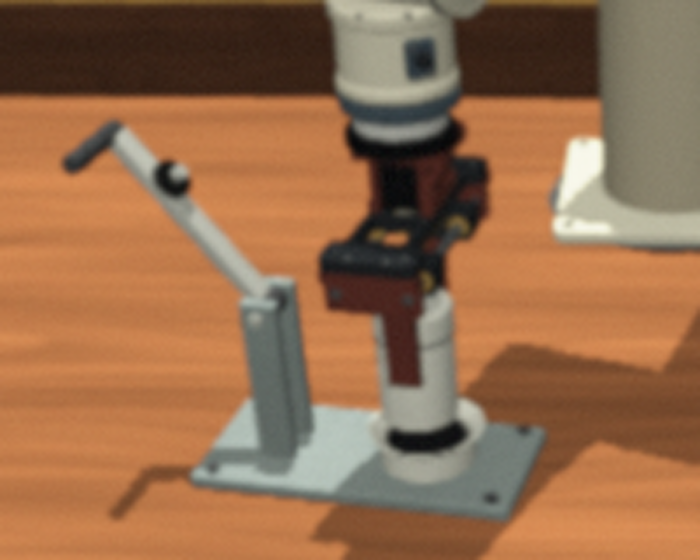

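```bash
python3 -m handwheel '[[[0,-0.01,0],[-2,-3,0],0],[[0,0,0],[0,0,0],0],[[0,0,0],[0,0,3],0],[[0,0,0],[0,0,3],0],[[0,0,0],[0,0,3],0],[[0,0,0],[0,0,2],0],[[0,0,0],[0,0,0],0],[[0,0,0],[0,0,0],0],[[0,0,0],[0,0,0],0],[[0,0,0],[0,0,0],0]]'; python3 st.py 485 -164.5 82
```

```text
t: 12.13
ee_pos: [485.1, -163.9, 88.8]
orientation: [3.129, -0.25, -0.005]
ft_force: [0.3, -0.6, -2.8]
width: 55.9
t 12.1333 pos [ 485.09 -163.88   88.8 ] F [ 0.35 -0.57 -2.81] w 55.87591374630236 q [-0.35  0.48  1.96 -0.01  0.7  -0.18]
toolx deg -9.119261445508778 z [-0. -0. -1.]
tool shift [0.02 0.61 6.8 ]
turn [ 0.  0. -0.]
```

```bash
python3 -m handwheel '[[[0,0,0],[0,0,2],0],[[0,0,0],[0,0,2],0],[[0,0,0],[0,0,1.5],0],[[0,0,0],[0,0,0],0],[[0,0,0],[0,0,0],0],[[0,0,0],[0,0,0],0],[[0,0,0],[0,0,0],0],[[0,0,0],[0,0,0],0],[[0,0,0],[0,0,0],0],[[0,0,0],[0,0,0],0]]'; python3 st.py 485 -164.5 72
python3 - <<'E'
from h import *
np.set_printoptions(precision=1,suppress=True)
im=ctrl.get_image('wrist');p=im['pixels'][:,:,::-1].copy()
cv2.imwrite('pics/w6.png',cv2.resize(p[130:390,200:440],None,fx=2.3,fy=2.3))
im=ctrl.get_image('scene');p=im['pixels'][:,:,::-1].copy()
cv2.imwrite('pics/s6.png',cv2.resize(p[170:260,170:310],None,fx=5,fy=5,interpolation=cv2.INTER_CUBIC))
E
```

```text
t: 12.97
ee_pos: [485.4, -164.1, 83.1]
orientation: [3.129, -0.25, -0.004]
ft_force: [-0.3, -0.4, -2.2]
width: 55.6
t 12.9667 pos [ 485.38 -164.1    83.07] F [-0.31 -0.36 -2.23] w 55.56838232012932 q [-0.35  0.49  1.96 -0.01  0.69 -0.18]
toolx deg -9.131004589504498 z [-0. -0. -1.]
tool shift [-0.29  0.43 11.08]
turn [ 0.  0. -0.]
```

View pics/w6.png

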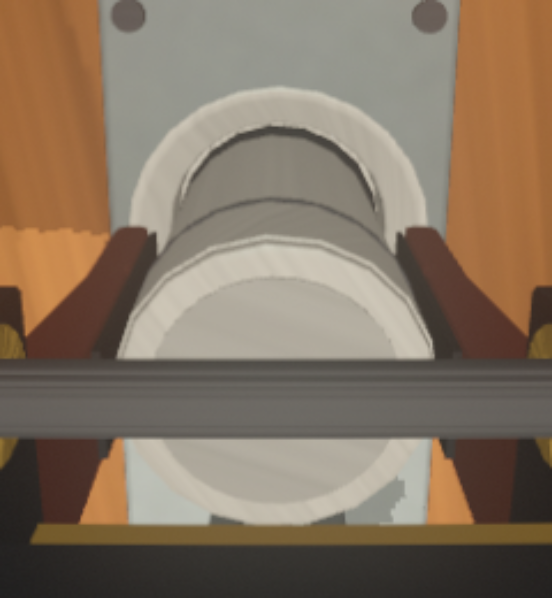

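View pics/s6.png

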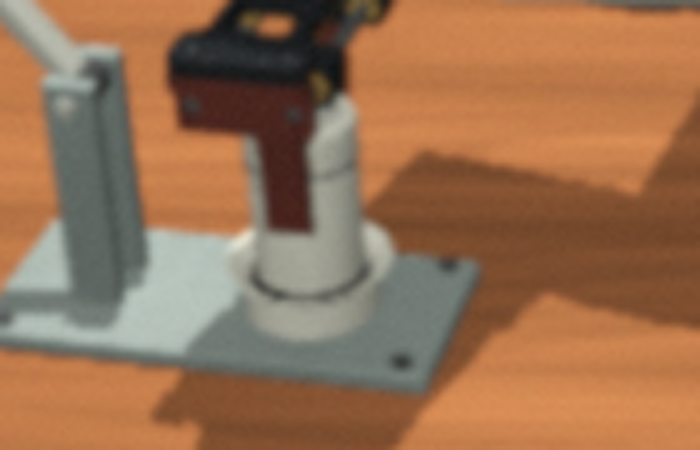

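```bash
python3 -m handwheel '[[[0,0,0],[0,0,1],0],[[0,0,0],[0,0,1],0],[[0,0,0],[0,0,1],0],[[0,0,0],[0,0,1],0],[[0,0,0],[0,0,1],0],[[0,0,0],[0,0,0],0],[[0,0,0],[0,0,0],0],[[0,0,0],[0,0,0],0],[[0,0,0],[0,0,0],0],[[0,0,0],[0,0,0],0]]'; python3 st.py 485 -164.5 72
```

```text
t: 13.9
ee_pos: [485.6, -164.2, 78.6]
orientation: [3.129, -0.25, -0.003]
ft_force: [-1.5, 0.7, -0.1]
width: 55.4
t 13.9 pos [ 485.6  -164.22   78.59] F [-1.48  0.73 -0.11] w 55.36890170773934 q [-0.35  0.5   1.97 -0.01  0.68 -0.18]
toolx deg -9.129645754338888 z [-0. -0. -1.]
tool shift [-0.53  0.35  6.59]
turn [ 0.  0. -0.]
```

```bash
python3 -m handwheel '[[[0,0,0],[0,0,1],0],[[0,0,0],[0,0,1],0],[[0,0,0],[0,0,1],0],[[0,0,0],[0,0,1],0],[[0,0,0],[0,0,1],0],[[0,0,0],[0,0,0],0],[[0,0,0],[0,0,0],0],[[0,0,0],[0,0,0],0],[[0,0,0],[0,0,0],0],[[0,0,0],[0,0,0],0]]'; python3 st.py 485 -164.5 72
```

```text
t: 14.73
ee_pos: [485.6, -164.2, 74.2]
orientation: [3.129, -0.25, -0.003]
ft_force: [-0.9, 0.2, 2.4]
width: 55.6
t 14.7333 pos [ 485.56 -164.23   74.23] F [-0.9   0.24  2.36] w 55.5711898125891 q [-0.35  0.51  1.97 -0.01  0.67 -0.18]
toolx deg -9.143535413022535 z [-0. -0. -1.]
tool shift [-0.51  0.35  2.23]
turn [ 0.  0. -0.]
```

```bash
python3 -m handwheel '[[[0,0,0],[0,0,1],0],[[0,0,0],[0,0,1],0],[[0,0,0],[0,0,1],0],[[0,0,0],[0,0,1],0],[[0,0,0],[0,0,1],0],[[0,0,0],[0,0,1],0],[[0,0,0],[0,0,1],0],[[0,0,0],[0,0,1],0],[[0,0,0],[0,0,1],0],[[0,0,0],[0,0,1],0]]'; python3 st.py 485 -164.5 72
```

```text
t: 15.57
ee_pos: [485.6, -164.3, 71.5]
orientation: [3.129, -0.25, -0.003]
ft_force: [-5.0, 1.5, 17.3]
width: 55.8
t 15.5667 pos [ 485.61 -164.28   71.52] F [-4.96  1.5  17.32] w 55.79697038875408 q [-0.35  0.51  1.97 -0.01  0.66 -0.18]
toolx deg -9.153449785371938 z [-0. -0. -1.]
tool shift [-0.57  0.32 -0.47]
turn [ 0.  0. -0.]
```

```bash
python3 -m handwheel '[[[0,0,0],[0,0,1.5],0],[[0,0,0],[0,0,1.5],0],[[0,0,0],[0,0,1.5],0],[[0,0,0],[0,0,1.5],0],[[0,0,0],[0,0,1.5],0],[[0,0,0],[0,0,1.5],0],[[0,0,0],[0,0,1.5],0],[[0,0,0],[0,0,1.5],0],[[0,0,0],[0,0,1.5],0],[[0,0,0],[0,0,1.5],0]]'; python3 st.py 485 -164.5 72
```

```text
t: 16.4
ee_pos: [485.6, -164.3, 71.5]
orientation: [3.128, -0.251, -0.002]
ft_force: [-6.2, 3.0, 24.0]
width: 55.8
t 16.4 pos [ 485.64 -164.29   71.52] F [-6.2   2.97 24.04] w 55.75026949706549 q [-0.35  0.51  1.97 -0.01  0.66 -0.18]
toolx deg -9.161957981600185 z [-0. -0. -1.]
tool shift [-0.6   0.31 -0.48]
turn [ 0.  0. -0.]
```

```bash
python3 -m handwheel '[[[0,0,0],[0,0,-0.3],0],[[0,0,0],[0,0,0],0.5],[[0,0,0],[0,0,0],1],[[0,0,0],[0,0,0],1],[[0,0,0],[0,0,0],1],[[0,0,0],[0,0,0],1],[[0,0,0],[0,0,0],1],[[0,0,0],[0,0,-4],1],[[0,0,0],[0,0,-8],1],[[0,0,0],[0,0,-12],1]]'; python3 st.py 485 -164.5 170
```

```text
t: 17.23
ee_pos: [485.2, -164.0, 94.4]
orientation: [3.129, -0.251, -0.005]
ft_force: [-0.5, -0.2, 0.0]
width: 87.6
t 17.2333 pos [ 485.15 -163.99   94.4 ] F [-0.47 -0.18  0.05] w 87.56370516575244 q [-0.35  0.47  1.96 -0.01  0.71 -0.18]
toolx deg -9.158110769267326 z [-0. -0. -1.]
tool shift [ -0.32   0.75 -75.6 ]
turn [ 0.  0. -0.]
```

```bash
python3 -m handwheel '[[[0,0,0],[0,0,-15],1],[[0,0,0],[0,0,-18],1],[[0,0,0],[0,0,-18],1],[[0,0,0],[0,0,-18],1],[[0,0,0],[0,0,-20],1],[[0,0,0],[0,0,-25],1],[[0,0,0],[0,0,-30],1],[[0,0,0],[0,0,-30],1],[[0,0,0],[0,0,-30],1],[[0,0,0],[0,0,-20],1]]'; python3 st.py 485 -164.5 330
python3 - <<'E'
from h import *
np.set_printoptions(precision=1,suppress=True)
n=np.array([485,-166.,0]);a=np.radians(-9.1);X=np.array([np.cos(a),np.sin(a),0]);Y=np.array([-np.sin(a),np.cos(a),0])
def handle(th): return n+38*X+(-110+160*np.cos(th))*Y+np.array([0,0,128+160*np.sin(th)])
im=ctrl.get_image('scene');p=im['pixels'][:,:,::-1].copy()
cv2.imwrite('pics/s7.png',cv2.resize(p[100:260,110:310],None,fx=3.5,fy=3.5,interpolation=cv2.INTER_CUBIC))
for q in ('handle','tin_center'):
  for r in ctrl.spot_point(im,q)[:3]: print(q,round(r['score'],2),c2w(im,r['position']))
for th in (2.15,2.2,2.25,2.3,2.35): print(th,handle(th),w2p(im,handle(th)))
E
```

```text
t: 18.07
ee_pos: [482.6, -162.2, 333.1]
orientation: [3.13, -0.251, -0.01]
ft_force: [1.1, -0.2, -0.5]
width: 87.5
t 18.0667 pos [ 482.56 -162.19  333.09] F [ 1.13 -0.19 -0.53] w 87.52716718867508 q [-0.35  0.14  1.77 -0.    1.24 -0.18]
toolx deg -9.161005541774047 z [-0.01 -0.   -1.  ]
tool shift [2.8  1.89 3.07]
turn [ 0.    0.01 -0.  ]
handle 0.89 [ 489.5 -375.9  251.8]
tin_center 0.98 [ 487.  -171.7   63.4]
2.15 [ 491.3 -367.1  261.9] [[139.1 140.1]]
2.2 [ 490.2 -373.6  257.4] [[136.8 141.7]]
2.25 [ 489.2 -379.9  252.5] [[134.7 143.5]]
2.3 [ 488.3 -385.9  247.3] [[132.7 145.3]]
2.35 [ 487.3 -391.6  241.8] [[130.8 147.3]]
```

View pics/s7.png

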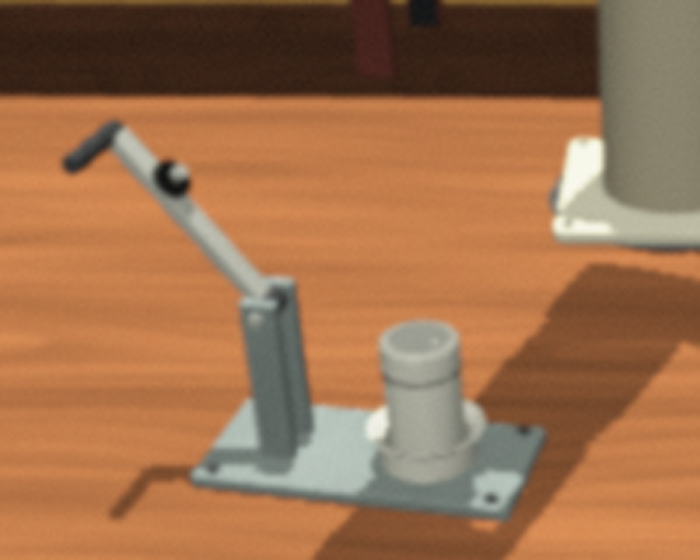

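```bash
python3 -m handwheel '[[[0,0,0.12],[3.1,16.2,0],1],[[0,0,0.12],[5,15.7,0],1],[[0,0,0.12],[6.9,15,0],1],[[0,0,0.12],[8.6,14.1,0],1],[[0,0,0.12],[10.2,12.9,0],1],[[0,0,0.12],[11.7,11.5,0],1],[[0,0,0.12],[13,9.9,0],1],[[0,0,0.12],[14.1,8.5,0],1],[[0,0,0.12],[15,6.8,0],1],[[0,0,0.12],[15.7,4.9,0],1]]'; python3 st.py 489.8 -376 330 -99.1
```

```text
t: 19.05
ee_pos: [476.3, -326.4, 316.8]
orientation: [2.393, -2.022, -0.044]
ft_force: [0.4, 0.7, -0.1]
width: 87.4
t 19.05 pos [ 476.27 -326.36  316.8 ] F [ 0.37  0.7  -0.14] w 87.42980655832594 q [-0.62  0.28  1.63 -0.01  1.26  0.79]
toolx deg -80.38525184746292 z [-0.03  0.01 -1.  ]
tool shift [ 50.98  -4.7  -14.14]
turn [0.03 0.01 0.33]
```

```bash
python3 -m handwheel '[[[0.01,0,0.11],[16,-1,-2],1],[[0.01,0,0.11],[16,-6,-2],1],[[0.01,0,0.11],[16,-10,-2],1],[[0,0,0],[0,0,0],1],[[0,0,0],[0,0,0],1],[[0,0,0],[0,0,0],1],[[0,0,0],[0,0,0],1],[[0,0,0],[0,0,0],1],[[0,0,0],[0,0,0],1],[[0,0,0],[0,0,0],1]]'; python3 st.py 489.8 -376 244.5 -99.1
python3 - <<'E'
from h import *
np.set_printoptions(precision=1,suppress=True)
im=ctrl.get_image('wrist'); save(im,'w8')
for q in ('handle',):
  for r in ctrl.spot_point(im,q)[:3]: print(q,round(r['score'],2),c2w(im,r['position']),w2p(im,c2w(im,r['position'])))
print(w2p(im,[489.8,-376,255.5]))
E
```

```text
t: 19.88
ee_pos: [489.2, -372.3, 308.9]
orientation: [-2.013, 2.405, 0.046]
ft_force: [-0.2, -0.0, 0.0]
width: 87.8
t 19.8833 pos [ 489.23 -372.35  308.93] F [-0.16 -0.01  0.05] w 87.79974314396156 q [-0.68  0.34  1.56  0.01  1.26  1.07]
toolx deg -100.15218398857336 z [-0.01  0.03 -1.  ]
tool shift [ 4.96 -2.42 64.3 ]
turn [ 0.02  0.02 -0.02]
handle 0.91 [ 488.8 -381.2  253.2] [[336.2 217. ]]
[[328.5 217.9]]
```

View pics/w8.png

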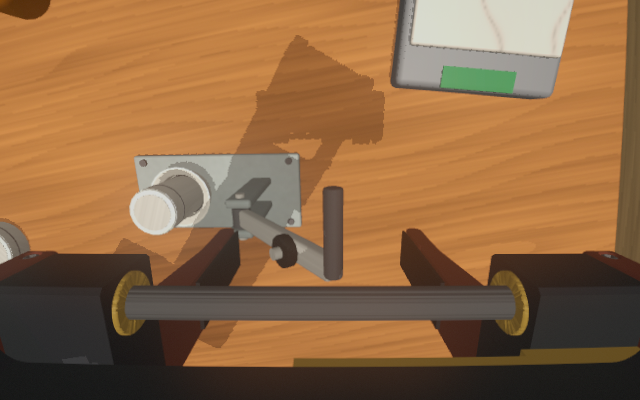

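```bash
python3 -m handwheel '[[[0.015,0.015,-0.015],[4,-1,4],1],[[0.01,0.005,0],[4,-1,10],1],[[0,0,0],[0,0,12],1],[[0,0,0],[0,0,12],1],[[0,0,0],[0,0,12],1],[[0,0,0],[0,0,8],1],[[0,0,0],[0,0,0],1],[[0,0,0],[0,0,0],1],[[0,0,0],[0,0,0],1],[[0,0,0],[0,0,0],1]]'; python3 st.py 489.3 -379 242.5 -99.1
```

```text
t: 20.82
ee_pos: [490.9, -379.8, 247.0]
orientation: [-2.033, 2.387, -0.006]
ft_force: [-0.1, 0.3, 0.9]
width: 87.7
t 20.8167 pos [ 490.93 -379.81  246.96] F [-0.07  0.25  0.94] w 87.68200256297894 q [-0.68  0.4   1.63  0.01  1.11  1.05]
toolx deg -99.15830931284212 z [ 0.01  0.   -1.  ]
tool shift [-0.53  1.78  4.45]
turn [-0.01  0.   -0.  ]
```

```bash
python3 -m handwheel '[[[0,0,0],[0,1,4],1],[[0,0,0],[0,0,1],1],[[0,0,0],[0,0,0],1],[[0,0,0],[0,0,0],0],[[0,0,0],[0,0,0],0],[[0,0,0],[0,0,0],0],[[0,0,0],[0,0,0],0],[[0,0,0],[0,0,0],0],[[0,0,0],[0,0,0],0],[[0,0,0],[0,0,0],0]]'; python3 st.py 489.3 -379 242.5 -99.1
python3 - <<'E'
from h import *
im=ctrl.get_image('wrist'); save(im,'w9')
im=ctrl.get_image('scene');p=im['pixels'][:,:,::-1].copy()
cv2.imwrite('pics/s9.png',cv2.resize(p[60:260,70:310],None,fx=3.2,fy=3,interpolation=cv2.INTER_CUBIC))
E
```

```text
t: 21.65
ee_pos: [490.9, -380.5, 243.8]
orientation: [-2.032, 2.386, -0.013]
ft_force: [-0.7, -0.1, -0.2]
width: 44.5
t 21.65 pos [ 490.87 -380.45  243.84] F [-0.68 -0.11 -0.22] w 44.54831238326949 q [-0.68  0.4   1.63  0.01  1.1   1.05]
toolx deg -99.16232090457628 z [ 0.01 -0.   -1.  ]
tool shift [-1.18  1.8   1.32]
turn [-0.01  0.   -0.  ]
```

View pics/w9.png

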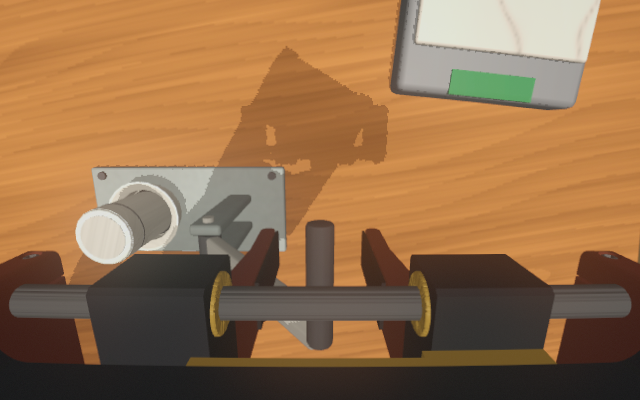

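View pics/s9.png

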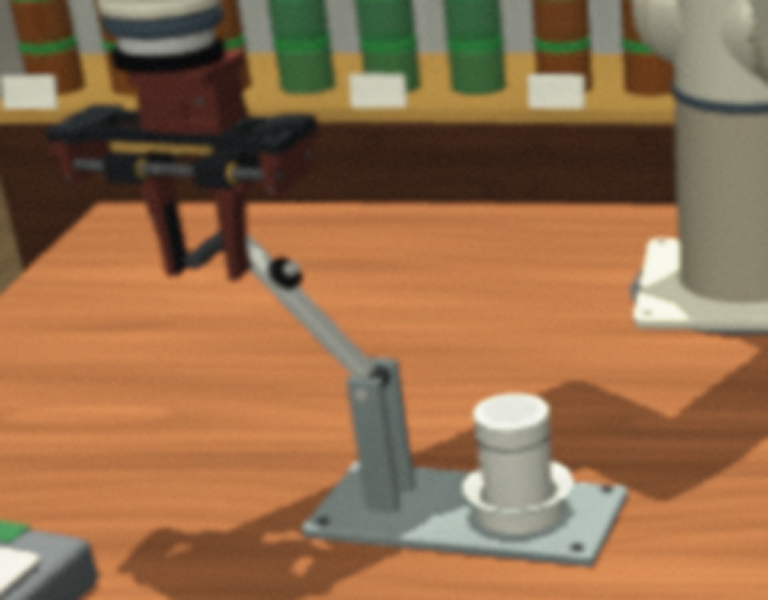

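```bash
python3 -m handwheel '[[[0,0,0],[0,0,0],0],[[0,0,0],[0,0,0],0],[[0,0,0],[0,0,0],0],[[0,0,0],[0,0,0],0],[[0,0,0],[0,0,0],0],[[0,0,0],[0,0,0],0],[[0,0,0],[0,0,0],0],[[0,0,0],[0,0,0],0],[[0,0,0],[0,0,0],0],[[0,0,0],[0,0,0],0]]'; python3 st.py 489.3 -379 242.5 -99.1
cat > arc.py <<'E'
# fit: hinge in world; current theta from TCP (grasp point z = tcp+11)
from h import *
import sys
np.set_printoptions(precision=1,suppress=True)
n=np.array([485.2,-166.2,0]);a=np.radians(-9.1);X=np.array([np.cos(a),np.sin(a),0]);Y=np.array([-np.sin(a),np.cos(a),0])
o=ctrl.get_obs();M=R();g=o['ee_pos']-11*M[:,2]-n
y,z=g@Y+110,g[2]-128; print('stand x',g@X,'r',np.hypot(y,z),'th',np.arctan2(z,y),'F',o['ft_force'],'w',o['width'],'t',o['t'])
th=np.arctan2(z,y);d=float(sys.argv[1]);N=int(sys.argv[2]) if len(sys.argv)>2 else 10
r=np.hypot(y,z)
for k in range(N):
    t2=max(th-d,-.0); rr=r+(160-r)*min(1,(k+1)/5)
    dy=rr*np.cos(t2)-y; dz=rr*np.sin(t2)-z
    print('row',k,'th->%.2f'%t2,'tool',M.T@(dy*Y+[0,0,dz])); y+=dy;z+=dz;th=t2
b=np.radians(-99.1);D=np.array([[np.cos(b),np.sin(b),0],[np.sin(b),-np.cos(b),0],[0,0,-1]])
print('turn',np.round(cv2.Rodrigues(M.T@D)[0].ravel(),3))
E
python3 arc.py 0.07
```

```text
t: 22.58
ee_pos: [490.8, -380.4, 243.8]
orientation: [-2.032, 2.386, -0.012]
ft_force: [-0.1, -0.7, 0.9]
width: 13.3
t 22.5833 pos [ 490.85 -380.4   243.75] F [-0.05 -0.74  0.87] w 13.26581994448783 q [-0.68  0.4   1.63  0.01  1.1   1.05]
toolx deg -99.16424211109513 z [ 0.01 -0.   -1.  ]
tool shift [-1.13  1.77  1.23]
turn [-0.01  0.   -0.  ]
stand x 39.33864105891534 r 161.82869227219587 th 2.2417414419008663 F [-0.1 -0.7  0.9] w 13.26581994448783 t 22.5833
row 0 th->2.17 tool [-9.3 -0.1 -6.4]
row 1 th->2.10 tool [-9.7 -0.1 -5.7]
row 2 th->2.03 tool [-10.1  -0.   -5. ]
row 3 th->1.96 tool [-10.4  -0.   -4.3]
row 4 th->1.89 tool [-10.6  -0.   -3.6]
row 5 th->1.82 tool [-10.7  -0.   -3.2]
row 6 th->1.75 tool [-10.9  -0.   -2.4]
row 7 th->1.68 tool [-11.1  -0.   -1.6]
row 8 th->1.61 tool [-11.2   0.   -0.8]
row 9 th->1.54 tool [-11.2   0.   -0.1]
turn [-0.  0. -0.]
```

Gripped (13.3 mm), r = 162. Start the swing.

```bash
python3 -m handwheel '[[[0,0,0],[-5,0,-3.6],0],[[0,0,0],[-9.5,0,-5.8],0],[[0,0,0],[-9.8,0,-5.5],0],[[0,0,0],[-10.1,0,-5],0],[[0,0,0],[-10.4,0,-4.3],0],[[0,0,0],[-10.6,0,-3.6],0],[[0,0,0],[-5.2,0,-1.6],0],[[0,0,0],[0,0,0],0],[[0,0,0],[0,0,0],0],[[0,0,0],[0,0,0],0]]';python3 arc.py 0.08
```

```text
t: 23.42
ee_pos: [500.9, -318.9, 276.4]
orientation: [-2.038, 2.389, -0.026]
ft_force: [-1.0, -3.6, -1.0]
width: 13.5
stand x 39.554177955117794 r 163.93664690720013 th 1.806103114112528 F [-1.  -3.6 -1. ] w 13.483673883824165 t 23.4167
row 0 th->1.73 tool [-13.   -0.   -1.9]
row 1 th->1.65 tool [-13.   -0.   -0.8]
row 2 th->1.57 tool [-13.   -0.    0.2]
row 3 th->1.49 tool [-12.9   0.    1.2]
row 4 th->1.41 tool [-12.7   0.    2.3]
row 5 th->1.33 tool [-12.6   0.    2.5]
row 6 th->1.25 tool [-12.3   0.    3.5]
row 7 th->1.17 tool [-12.    0.1   4.5]
row 8 th->1.09 tool [-11.6   0.1   5.4]
row 9 th->1.01 tool [-11.1   0.1   6.3]
turn [-0. -0.  0.]
```

```bash
python3 -m handwheel '[[[0,0,0],[-8,0,-0.5],0],[[0,0,0],[-13,0,-0.3],0],[[0,0,0],[-13,0,0.6],0],[[0,0,0],[-13,0,1.6],0],[[0,0,0],[-12.8,0,2.5],0],[[0,0,0],[-12.6,0,3],0],[[0,0,0],[-12.3,0,3.8],0],[[0,0,0],[-6,0,2.2],0],[[0,0,0],[0,0,0],0],[[0,0,0],[0,0,0],0]]';python3 arc.py 0.08
```

```text
t: 24.25
ee_pos: [515.4, -231.8, 268.4]
orientation: [2.033, -2.391, 0.037]
ft_force: [-1.5, -1.5, 4.7]
width: 13.2
stand x 39.99746482805313 r 159.48800082414925 th 1.2506945437599017 F [-1.5 -1.5  4.7] w 13.21967329573755 t 24.25
row 0 th->1.17 tool [-12.1   0.1   4.2]
row 1 th->1.09 tool [-11.7   0.1   5.1]
row 2 th->1.01 tool [-11.2   0.1   6.1]
row 3 th->0.93 tool [-10.7   0.1   6.9]
row 4 th->0.85 tool [-10.1   0.2   7.8]
row 5 th->0.77 tool [-9.4  0.2  8.7]
row 6 th->0.69 tool [-8.7  0.2  9.4]
row 7 th->0.61 tool [-7.9  0.2 10. ]
row 8 th->0.53 tool [-7.1  0.2 10.6]
row 9 th->0.45 tool [-6.2  0.2 11.2]
turn [-0. -0. -0.]
```

```bash
python3 -m handwheel '[[[0,0,0],[-8,0,2.3],0],[[0,0,0],[-12,0,4.5],0],[[0,0,0],[-11.5,0,5.5],0],[[0,0,0],[-11,0,6.3],0],[[0,0,0],[-10.4,0,7.2],0],[[0,0,0],[-9.8,0,8.2],0],[[0,0,0],[-9,0,9],0],[[0,0,0],[-4,0,4.5],0],[[0,0,0],[0,0,0],0],[[0,0,0],[0,0,0],0]]';python3 arc.py 0.07
```

```text
t: 25.08
ee_pos: [528.9, -152.0, 210.1]
orientation: [2.031, -2.387, 0.039]
ft_force: [0.5, -5.5, -0.6]
width: 13.6
stand x 40.73439780097851 r 160.88108764708338 th 0.617035498763413 F [ 0.5 -5.5 -0.6] w 13.613110260832203 t 25.0833
row 0 th->0.55 tool [-6.2  0.1  9.4]
row 1 th->0.48 tool [-5.6  0.2  9.8]
row 2 th->0.41 tool [-4.9  0.2 10.1]
row 3 th->0.34 tool [-4.1  0.2 10.4]
row 4 th->0.27 tool [-3.4  0.2 10.7]
row 5 th->0.20 tool [-2.8  0.2 10.8]
row 6 th->0.13 tool [-2.   0.2 11. ]
row 7 th->0.06 tool [-1.3  0.2 11.1]
row 8 th->-0.00 tool [-0.5  0.1  9.1]
row 9 th->-0.00 tool [0. 0. 0.]
turn [-0. -0. -0.]
```

```bash
python3 -m handwheel '[[[0,0,0],[-4.5,0,6],0],[[0,0,0],[-5.6,0,9.5],0],[[0,0,0],[-5,0,10],0],[[0,0,0],[-4.2,0,10.3],0],[[0,0,0],[-3.5,0,10.5],0],[[0,0,0],[-2.9,0,10.7],0],[[0,0,0],[-1,0,5],0],[[0,0,0],[0,0,0],0],[[0,0,0],[0,0,0],0],[[0,0,0],[0,0,0],0]]';python3 arc.py 0.03
```

```text
t: 25.92
ee_pos: [533.2, -125.4, 135.9]
orientation: [2.032, -2.372, 0.048]
ft_force: [-1.1, -8.7, 1.7]
width: 13.3
stand x 40.79748193781034 r 159.36107516486578 th 0.11875697039039486 F [-1.1 -8.7  1.7] w 13.285734481123264 t 25.9167
row 0 th->0.09 tool [-0.8  0.1  4.7]
row 1 th->0.06 tool [-0.6  0.1  4.7]
row 2 th->0.03 tool [-0.5  0.1  4.8]
row 3 th->-0.00 tool [-0.3  0.1  4.6]
row 4 th->-0.00 tool [-0.1 -0.  -0. ]
row 5 th->-0.00 tool [0. 0. 0.]
row 6 th->-0.00 tool [0. 0. 0.]
row 7 th->-0.00 tool [0. 0. 0.]
row 8 th->-0.00 tool [0. 0. 0.]
row 9 th->-0.00 tool [0. 0. 0.]
turn [-0. -0.  0.]
```

```bash
python3 -m handwheel '[[[0,0,0],[0.5,0,3],0],[[0,0,0],[0.3,0,4],0],[[0,0,0],[0.2,0,4],0],[[0,0,0],[0,0,3],0],[[0,0,0],[0,0,2],0],[[0,0,0],[0,0,1.5],0],[[0,0,0],[0,0,1.5],0],[[0,0,0],[0,0,1.5],0],[[0,0,0],[0,0,1.5],0],[[0,0,0],[0,0,1.5],0]]';python3 arc.py 0.03 2
python3 - <<'E'
from h import *
im=ctrl.get_image('wrist'); save(im,'w10')
im=ctrl.get_image('scene');p=im['pixels'][:,:,::-1].copy()
cv2.imwrite('pics/s10.png',cv2.resize(p[120:260,130:310],None,fx=4,fy=4,interpolation=cv2.INTER_CUBIC))
E
```

```text
t: 26.75
ee_pos: [534.5, -125.3, 122.2]
orientation: [2.033, -2.371, 0.056]
ft_force: [-8.1, -4.4, 23.9]
width: 13.1
stand x 42.04144616712121 r 158.63640248137014 th 0.03297884948542178 F [-8.1 -4.4 23.9] w 13.141696380278033 t 26.75
row 0 th->0.00 tool [-0.5  0.1  4.7]
row 1 th->-0.00 tool [-0.3  0.   0.5]
turn [-0. -0.  0.]
```

View pics/s10.png

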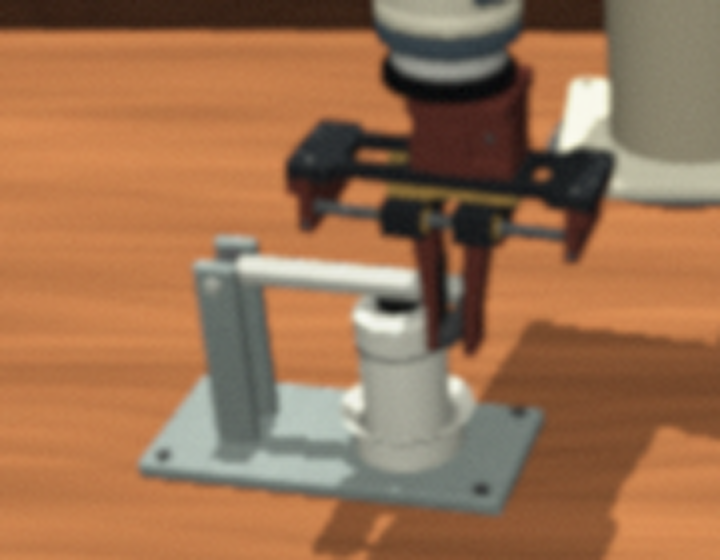

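```bash
python3 -m handwheel '[[[0,0,0],[0,0,2],0],[[0,0,0],[0,0,2],0],[[0,0,0],[0,0,2],0],[[0,0,0],[0,0,2],0],[[0,0,0],[0,0,2],0],[[0,0,0],[0,0,2],0],[[0,0,0],[0,0,2],0],[[0,0,0],[0,0,2],0],[[0,0,0],[0,0,2],0],[[0,0,0],[0,0,2],0]]';python3 arc.py 0.03 2
python3 - <<'E'
from h import *
im=ctrl.get_image('scene');p=im['pixels'][:,:,::-1].copy()
cv2.imwrite('pics/s11.png',cv2.resize(p[165:245,170:270],None,fx=7,fy=7,interpolation=cv2.INTER_CUBIC))
n=np.array([485.2,-166.2,0]);a=np.radians(-9.1);X=np.array([np.cos(a),np.sin(a),0]);Y=np.array([-np.sin(a),np.cos(a),0])
def B(x,r,th,h): return n+x*X+(-110+r*np.cos(th)-h*np.sin(th))*Y+np.array([0,0,128+r*np.sin(th)+h*np.cos(th)])
for th in (0,0.04,0.08): print(th,[(w2p(im,B(10,r,th,6))[0]-[170,165])*7 for r in (30,100,165)])
E
```

```text
t: 27.68
ee_pos: [534.6, -125.4, 122.2]
orientation: [2.032, -2.37, 0.064]
ft_force: [-10.4, -3.5, 29.2]
width: 13.4
stand x 42.08036711523283 r 158.67415512123907 th 0.032460548611776247 F [-10.4  -3.5  29.2] w 13.362849868651724 t 27.6833
row 0 th->0.00 tool [-0.5  0.1  4.7]
row 1 th->-0.00 tool [-0.3  0.   0.4]
turn [-0. -0.  0.]
0 [array([189.78372382, 154.42093421]), array([380.75475297, 171.39577736]), array([561.64605235, 187.50913804])]
0.04 [array([188.69386612, 151.36240756]), array([378.9150519, 161.2243209]), array([559.51140336, 170.63826656])]
0.08 [array([187.47829035, 148.31860603]), array([376.63315451, 151.02131389]), array([556.62664306, 153.66057097])]
```

View pics/s11.png

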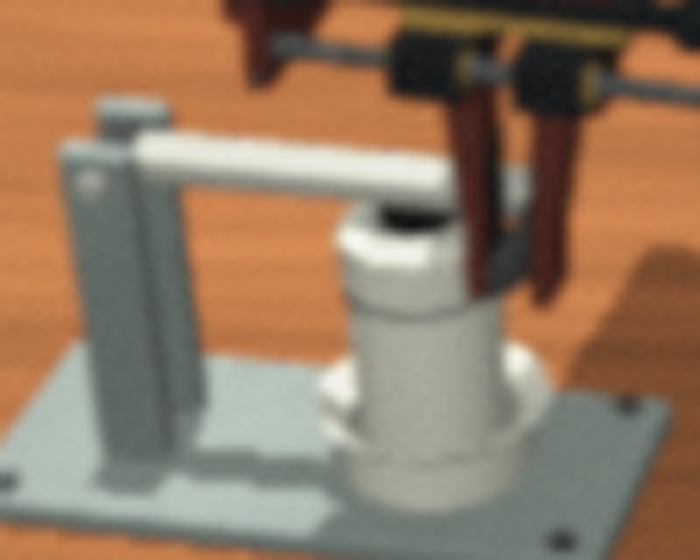

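```bash
python3 -m handwheel '[[[0,0,0],[0,0,-0.4],0],[[0,0,0],[0,0,0],0.1],[[0,0,0],[0,0,0],0.35],[[0,0,0],[0,0,0],0.35],[[0,0,0],[0,0,0],0.35],[[0,0,0],[0,0,0],0.35],[[0,0,0],[0,0,0],0.35],[[0,0,0],[0,0,0],0.35],[[0,0,0],[0,0,-1],0.35],[[0,0,0],[0,0,-3],0.35]]';python3 arc.py 0.03 1
```

```text
t: 28.57
ee_pos: [532.1, -120.4, 123.2]
orientation: [2.031, -2.37, 0.053]
ft_force: [-0.1, 0.3, 0.3]
width: 30.7
stand x 38.939339285548726 r 163.1190361783306 th 0.0377561700112701 F [-0.1  0.3  0.3] w 30.696766331544556 t 28.5667
row 0 th->0.01 tool [0.3 0.1 4.9]
turn [-0. -0.  0.]
```

```bash
python3 -m handwheel '[[[0,0,0],[0,0,-5],0.35],[[0,0,0],[0,0,-8],0.35],[[0,0,0],[0,0,-10],0.35],[[0,0,0],[0,0,-15],0.35],[[0,0,0],[0,0,-20],0.35],[[0,0,0],[0,0,-20],0.35],[[0,0,0],[0,0,-20],0.35],[[0,0,0],[0,0,-20],0.35],[[0,0,0],[0,0,-20],0.35],[[0,0,0],[0,0,-10],0.35]]';python3 arc.py 0.03 1
python3 - <<'E'
from h import *
im=ctrl.get_image('scene');p=im['pixels'][:,:,::-1].copy()
cv2.imwrite('pics/s12.png',cv2.resize(p[165:245,170:270],None,fx=7,fy=7,interpolation=cv2.INTER_CUBIC))
for q in ('handle','tin_center'):
  for r in ctrl.spot_point(im,q)[:2]: print(q,round(r['score'],2),c2w(im,r['position']))
n=np.array([485.2,-166.2,0]);a=np.radians(-9.1);X=np.array([np.cos(a),np.sin(a),0]);Y=np.array([-np.sin(a),np.cos(a),0])
print('expected handle',n+38*X+50*Y+[0,0,128])
E
```

```text
t: 29.4
ee_pos: [530.0, -114.3, 284.5]
orientation: [2.031, -2.372, 0.054]
ft_force: [0.1, -0.4, 0.2]
width: 30.6
stand x 35.839767101396596 r 237.7738436873017 th 0.7815797599948886 F [ 0.1 -0.4  0.2] w 30.611647239948674 t 29.4
row 0 th->0.75 tool [ 5.8  0.3 16. ]
turn [-0. -0.  0.]
handle 0.57 [ 531.67141107 -125.10563603  130.30386111]
tin_center 0.79 [ 479.72347168 -171.96509095   64.43282743]
expected handle [ 530.62962802 -122.83931622  128.        ]
```

View pics/s12.png

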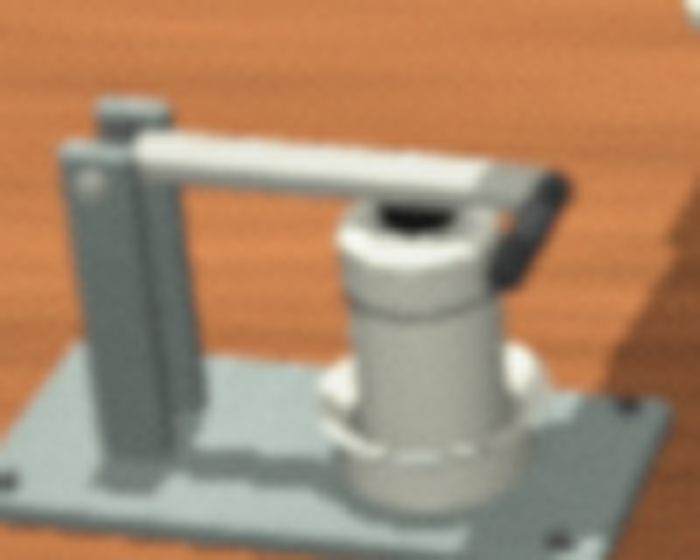

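```bash
python3 st.py 530 -122.8 150 -99.1; python3 -m handwheel '[[[0,0,0],[8,0,10],0],[[0,0,0],[0,0,20],0],[[0,0,0],[0,0,20],0],[[0,0,0],[0,0,20],0],[[0,0,0],[0,0,20],0],[[0,0,0],[0,0,15],0],[[0,0,0],[0,0,8],0],[[0,0,0],[0,0,0],0],[[0,0,0],[0,0,0],0],[[0,0,0],[0,0,0],0]]';python3 st.py 530 -122.8 150 -99.1
```

```text
t 29.55 pos [ 529.34 -114.17  281.86] F [ 0.02 -0.1  -0.07] w 30.769180958260133 q [-0.21  0.24  1.78 -0.04  1.12  1.53]
toolx deg -98.85476213363472 z [ 0.01 -0.04 -1.  ]
tool shift [  3.59  -0.36 132.1 ]
turn [-0.01 -0.04  0.  ]
t: 30.38
ee_pos: [518.2, -128.9, 148.8]
orientation: [2.022, -2.361, 0.024]
ft_force: [0.4, 0.2, 0.1]
width: 0.4
t 30.3833 pos [ 518.23 -128.88  148.79] F [0.45 0.19 0.08] w 0.3923772529567174 q [-0.25  0.41  1.89 -0.05  0.85  1.51]
toolx deg -98.84115737543777 z [-0.02 -0.03 -1.  ]
tool shift [ -7.77 -10.68  -1.59]
turn [ 0.01 -0.04  0.  ]
```

```bash
python3 -m handwheel '[[[0.01,-0.035,0],[-5,-9,-3],0],[[0,0,0],[0,0,0],0],[[0,0,0],[0,0,0],0],[[0,0,0],[0,0,1.5],0],[[0,0,0],[0,0,1.5],0],[[0,0,0],[0,0,1.5],0],[[0,0,0],[0,0,1.5],0],[[0,0,0],[0,0,1],0],[[0,0,0],[0,0,0],0],[[0,0,0],[0,0,0],0]]';python3 st.py 530 -122.8 142 -99.1
```

```text
t: 31.22
ee_pos: [528.7, -125.7, 147.0]
orientation: [-2.044, 2.385, -0.009]
ft_force: [-0.9, 0.6, 0.2]
width: 0.5
t 31.2167 pos [ 528.69 -125.73  146.98] F [-0.88  0.59  0.21] w 0.5080926489431502 q [-0.25  0.42  1.87 -0.    0.84  1.47]
toolx deg -98.80526982729016 z [ 0. -0. -1.]
tool shift [-3.11 -0.82  4.98]
turn [-0.   -0.    0.01]
```

```bash
python3 -m handwheel '[[[0,0,0],[-2,0,1],0],[[0,0,0],[0,0,1],0],[[0,0,0],[0,0,1],0],[[0,0,0],[0,0,1],0],[[0,0,0],[0,0,1],0],[[0,0,0],[0,0,1],0],[[0,0,0],[0,0,1],0],[[0,0,0],[0,0,1],0],[[0,0,0],[0,0,1],0],[[0,0,0],[0,0,1],0]]';python3 st.py 530 -122.8 142 -99.1
```

```text
t: 32.05
ee_pos: [529.2, -123.6, 143.1]
orientation: [-2.044, 2.385, -0.01]
ft_force: [-4.3, -0.4, 11.1]
width: 0.4
t 32.05 pos [ 529.21 -123.57  143.08] F [-4.27 -0.38 11.09] w 0.43144482061282163 q [-0.25  0.42  1.88 -0.    0.84  1.48]
toolx deg -98.79017518499315 z [ 0. -0. -1.]
tool shift [-0.89 -0.66  1.08]
turn [-0.01 -0.    0.01]
```

```bash
python3 -m handwheel '[[[0,0,0],[0,0,1.5],0],[[0,0,0],[0,0,1.5],0],[[0,0,0],[0,0,1.5],0],[[0,0,0],[0,0,1.5],0],[[0,0,0],[0,0,1.5],0],[[0,0,0],[0,0,0],0],[[0,0,0],[0,0,-4],0],[[0,0,0],[0,0,-10],0],[[0,0,0],[0,0,-20],0],[[0,0,0],[0,0,-20],0]]';python3 st.py
python3 -m handwheel '[[[0,0,0],[0,0,-20],0],[[0,0,0],[0,0,-20],0],[[0,0,0],[0,0,-20],0],[[0,0,0],[0,0,-20],0],[[0,0,0],[0,0,-10],0],[[0,0,0],[0,0,0],0],[[0,0,0],[0,0,0],0],[[0,0,0],[0,0,0],0],[[0,0,0],[0,0,0],0],[[0,0,0],[0,0,0],0]]'
python3 - <<'E'
from h import *
im=ctrl.get_image('scene');p=im['pixels'][:,:,::-1].copy()
cv2.imwrite('pics/s13.png',cv2.resize(p[120:260,130:310],None,fx=4,fy=4,interpolation=cv2.INTER_CUBIC))
E
```

```text
t: 32.88
ee_pos: [526.4, -122.7, 196.8]
orientation: [2.042, -2.383, 0.001]
ft_force: [0.5, 0.4, 1.1]
width: 0.5
t 32.8833 pos [ 526.37 -122.68  196.79] F [0.47 0.4  1.08] w 0.5225144068626149 q [-0.25  0.34  1.84 -0.    0.95  1.48]
toolx deg -98.79019815626249 z [-0. -0. -1.]
turn [ 0.   -0.   -1.57]
t: 33.72
ee_pos: [526.7, -122.5, 295.8]
orientation: [2.044, -2.385, 0.007]
ft_force: [-0.7, 0.4, 0.3]
width: 0.8
```

View pics/s13.png

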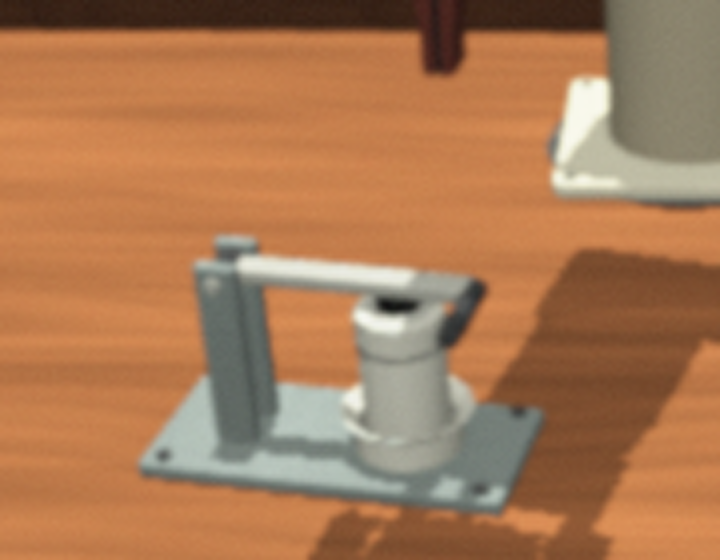

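The picture shows the tin upright in the nest (about 400, 390). The bar is level, with its black foot on the lid (400, 300), and the gripper is well clear above.

```bash
python3 -c "
from workcell import ctrl
print(ctrl.close_job())"
```

```text
the job is handed in; nothing more can be done
None
```

The job is done and handed in at about 34 s. The 56 mm tin is upright and pressed home in the nest, the clamp bar is closed over it, and the gripper is clear above, touching nothing.

- **Tin:** I took the round tin that closed the jaws to about 55.6 mm. I lowered it into the nest and pushed it down until it stopped moving: the TCP held at 71.5 mm (about 71.8 expected when fully home) while the force rose from 17 to 24 N. Only then did I release it.
- **Clamp:** I pinched the handle and swung the bar round until it stopped against 29 N without moving further. At that point the pose in the jaws implied the bar was about 0.03 rad short of closed, which disagreed with the picture.
- **Check on that:** I released the handle and pressed its top with shut fingers. It resisted 11 N with the fingertips at 135.1 mm, and 135 mm is the height when fully closed. The rod had most likely slid about 5 mm down the pads during the swing.
- **Final picture:** The bar is level, its foot rests on the lid and the tin stands upright. The trained network's last tin position was about 8 mm off the pose at which I released it. I put that down to network error, since the picture showed the tin centred.

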